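# Hold the magnet chest's sticky lock open

## Robot

A 6-joint arm with a two-finger parallel gripper is mounted at the origin on the work surface. World frame = base frame: x ahead of the robot, y to its left, z up, the work surface at z = 0. Lengths are in m, angles in degrees, forces in N, time in s.
With the tool pointing down it reaches from about 0.25 to 0.725 m from the base axis. Payload 9.7 kg.
Tool frame: the origin (TCP) lies midway between the tips of the shut fingers; the grasp point (between the pads) lies 19 mm behind it; y points along the fingers, x is the direction in which the jaws open and shut, and the axes are right-handed (so a half turn about y gives the same grasp; the last joint's range is limited). The gripper opens to 85 mm and grips with 20 to 120 N. Pads are 22 mm wide; open, the fingers measure 114 mm over their backs; the gripper's body (76 mm by 85 mm) begins 54 mm behind the grasp point. The pads swing forward as they close: fully open they stand 13 mm farther back than shut.
Start: joints at [-67.265, 4.979, 10.078, 95.1, 0, 90], TCP at [0.213, -0.507, 0.231] pointing down, gripper open.
Joint ranges: [-179.16, 179.16], [-48.56, 103.87], [-65.8, 70.77], [-126.05, 130.52], [-82.76, 87.17], [-180, 180]. Speed limits (degrees/s): [127.2, 127.2, 147.25, 180, 180, 180].

## Interface

Orientations are given as [roll, pitch, yaw] about the fixed x, y, z axes, in that order (R = Rz(yaw) Ry(pitch) Rx(roll)).
In Python, from workcell import get_obs, camera, job_done gives the robot as it stands.
- The arm moves only by the tool play_rows, never from a script. Its argument "moves" is a list of rows, each a list of 3 entries, a list of its own where there are three numbers: the turn, a rotation vector about the tool's x, y, z in degrees, then the shift along the tool's x, y, z in m, then the opening in per cent of the stroke, from 0 (shut) to 100 (fully open). A call has exactly 5 rows; each row is the pose to reach, as a shift and turn from the pose commanded when the call began, along the tool's axes at that moment; what a row does not reach only later rows make up. A row lasts 1/10 s, in which the tool goes at most 50 mm and 8.59 degrees, less where a joint would pass 70% of its speed; a pose out of reach is approached as far as the arm can. A call with a gripper value outside its range is refused whole. The fingers move at their own pace and stop on an object; "grip_force" is the grip in N (left out, the last holds). Time passes only in rows, so rows that repeat a pose let the fingers close, or fill a call up. It gives the time, the measured TCP pose, the force and the opening at its end, in the units of the state.
- get_obs(): the state, without advancing time (a new reading comes with each control period).
- camera(name): name is "side" or "top"; returns a dict with "img" (400x640x3 uint8, red, green, blue), "fov_y" (degrees; the focal length in pixels is half the picture's height over the tangent of half this angle, whatever the lens; pixels are square), "cx", "cy" (the principal point, pixels), "world_from_camera" (4x4, takes a point from camera to world coordinates). Camera axes: x right, y up, looking along -z (the intrinsics and any distortion apply to the point x, -y, -z); pixel columns grow to the right and rows downward; lengths in m; the calibration is good to about 2 mm. A picture is of the moment at which its call begins. There is no depth.
- job_done(): hands the job in, once; it reports no verdict.
The state is a dict: "time": time; "q": joint angles; "qd": joint speeds; "joint_efforts": joint torques, N m; "ee_pos": TCP position; "tcp_rot": TCP orientation; "wrist_force": force on the tool from outside, world axes, zero at the start; "torque": the same for the moment, N m; "opening": finger opening in m.
Only numpy, scipy, OpenCV 4.12 (cv2) and the standard library are available. Lean on these libraries where they do the work, as an engineer would, in place of code of your own. Each camera call takes 0.05 s, during which the arm holds its last target.

## Task

Take the yellow key from the key stand, push it all the way home in the lock on top of the chest (its pins are sticky, so it may need a wiggle), then turn it a quarter turn clockwise to the stop. The lock springs back, so finish while still gripping the key and holding it fully turned and fully home; leave the blue key, the red key and the paint jar where they are.

Things in the scene. Friction and masses are not known exactly. Their poses are not given: they have to be found in the camera images.
- key_yellow: The key to use, 30-55 g, upright, blade down in any slot of the stand. Origin: point of the blade; z up the key, y along its width, x its thickness. Steel blade z 0-30, 12 (y) by 4 (x), last 6 tapering in y to the point; steel shoulder z 30-38, 18 by 10; yellow plastic head z 38-76, 36 (y) by 10 (x), a black dot on each broad face. A half turn about z makes no difference.
- key_blue: Bystander: key of the same shape, axes and size as the yellow one, with a blue head, in another slot of the stand. Leave it there.
- key_red: Bystander: key of the same shape, axes and size as the yellow one, with a red head, in another slot of the stand. Leave it there.
- stand: Fixed wooden key stand, 60 (x) by 206 (y) by 45 high; origin: centre of its underside. Three upright slots at y = -64, 0, 64, each 13.6 (y) by 5.6 (x), right through. A key hangs in its slot by its shoulder: point 15 over the table, head at heights 53 to 91. Lift straight up by over 30 to clear the slot. Key axes are parallel to the stand's.
- chest: Fixed wooden chest, 176 (x) by 225 (y) by 90 high, blue lid; origin: centre of its underside. Centred on the lid a grey lock case 64 (x) by 70 (y), top 124 over the table, with the brass lock cylinder in a round 26 opening, its face 1 below the case top. A brass bolt at the case's +y side draws in as the cylinder turns; its keeper ends at y = 80.
- keyhole (a point): Keyhole mouth centre on the brass cylinder's face, 123 over the table, z up. Turns with the cylinder: y along the slot, x across. Slot 13.6 (y) by 5.6 (x), 33 deep, mouth chamfered 2; the key fits either way round. Sprung pins 11 and 20 down rub the blade's edges: push up to 20 N, yaw wiggles of 0.05 rad ease it. Home: shoulder on the face, key's point 30 below the mouth.
- plug (a joint): Turn of the lock cylinder, rad: 0 at rest, grows clockwise seen from above, hard stop at 1.57. A spring resists with about 0.03 N m at 0 and 0.12 N m at the stop and turns it back when let go. The slot has about 0.15 rad of play on the blade, so the hand turns that much further.
- paint_jar: Bystander: loose glass jar with green lid, 60 diameter, 75 high; origin: centre of its underside. Stands on the table beyond the chest and stand.
Mind the look-alikes: they are no part of the job. What is shaped like the key_yellow but green is not meant.

How it is judged (in metres and radians):
On the way, in this order (a step that is already met when the one before it is completed fails the run):
1. the yellow key is fully home in the lock, gripped, and the cylinder not yet turned by more than about 20 degrees (z of key_yellow in the frame of keyhole below -0.026 m and horizontal distance between key_yellow and keyhole below 0.004 m and angle between key_yellow's own z axis and vertical below 0.12 rad and contact force between the fingers and key_yellow above 2 N and value of joint plug below 0.35 rad), for 0.1 s.
2. the gripped key has turned the cylinder a quarter turn to within 12 degrees of the stop (z of key_yellow in the frame of keyhole below -0.026 m and horizontal distance between key_yellow and keyhole below 0.004 m and angle between key_yellow's own z axis and vertical below 0.12 rad and contact force between the fingers and key_yellow above 2 N and value of joint plug above 1.36 rad), for 0.2 s.
At the end, for the whole second after the job is handed in: Yellow key home in the lock (point over 26 mm below the mouth, within 4 mm of its axis, upright within 7 deg), cylinder turned over 1.36 rad, fingers still gripping the key (over 2 N); blue and red keys within 20 mm, jar within 30 mm of their starts (all of step 2 and distance of each of key_blue, key_red from where it was at the start of the episode below 0.02 m and distance of paint_jar from where it was at the start of the episode below 0.03 m); the arm keeps its last pose, push and grip.
It fails at once if the blue key was moved more than 20 mm (distance of key_blue from where it was at the start of the episode above 0.02 m).
It fails at once if the red key was moved more than 20 mm (distance of key_red from where it was at the start of the episode above 0.02 m).
It fails at once if the paint jar was moved more than 30 mm (distance of paint_jar from where it was at the start of the episode above 0.03 m).
It also fails if it takes over 61 s, if anything falls off the work surface, if the arm or the gripper's body presses on something with over 40 N, if the wrist force passes 120 N, or if a joint passes its speed limit or range.

## Working session

There is one attempt and no reset: what is moved stays moved. The work goes in short steps, Python scripts to look and compute and a tool call to move; the robot and the scene stay as the last step left them, time stands still between calls to the robot, and variables do not carry over. Pictures are saved under pics/ and viewed, and the job is handed in when it is done.

Besides the shell and the picture viewer there is one more tool, called after "Call:" as name([rows], argument=value, ...), one row to a line, values as JSON. play_rows: Moves the arm, as the interface text tells. Its arguments: {"type":"object","properties":{"moves":{"type":"array"},"grip_force":{"type":"number"}},"required":["moves"]}

```bash
ls; mkdir -p pics; python3 - <<'E'
from workcell import get_obs, camera
import cv2,numpy as np
o=get_obs()
for k in o: print(k,o[k])
for n in("side","top"):
    c=camera(n); np.savez(f"pics/{n}0.npz",**c); cv2.imwrite(f"pics/{n}0.png",c["img"][:,:,::-1])
    print(n,{k:c[k] for k in c if k!="img"})
E
```

```text
pics
time 0.0
q [-6.72646367e+01  5.00980239e+00  1.00363148e+01  9.50995188e+01
 -1.95284757e-04  9.00028779e+01]
qd [-0.07844681  0.03802936 -0.03259783  0.07639228  0.04935539  0.02529048]
joint_efforts [-2.10814993e-03 -5.20383489e+01  4.64808869e+01  1.59571128e-02
 -1.99865185e-04  3.79459254e-05]
ee_pos [ 0.21247575 -0.50706286  0.23061218]
tcp_rot [-9.00001990e+01  7.30063821e-02 -6.72675146e+01]
wrist_force [ 0.33422794 -0.82487538 -0.79504434]
torque [0.00552798 0.03663846 0.07528339]
opening 0.08533042511928082
side {'fov_y': 42.38285546259737, 'cx': 319.22584445314726, 'cy': 199.9523357760606, 'world_from_camera': array([[-0.8746496 ,  0.36129195, -0.32319684,  0.2785635 ],
       [-0.48474967, -0.65519511,  0.57942827,  0.58431839],
       [-0.00241422,  0.66346627,  0.7482023 ,  0.86076802],
       [ 0.        ,  0.        ,  0.        ,  1.        ]])}
top {'fov_y': 50.50322456021933, 'cx': 316.71177995140346, 'cy': 197.97942446538903, 'world_from_camera': array([[-1.29717967e-02,  9.89496100e-01, -1.43976392e-01,
         4.64318498e-01],
       [-9.99402548e-01, -1.74431800e-02, -2.98376138e-02,
         1.17683110e-05],
       [-3.20356086e-02,  1.43503326e-01,  9.89131192e-01,
         1.03619084e+00],
       [ 0.00000000e+00,  0.00000000e+00,  0.00000000e+00,
         1.00000000e+00]])}
```

View pics/side0.png

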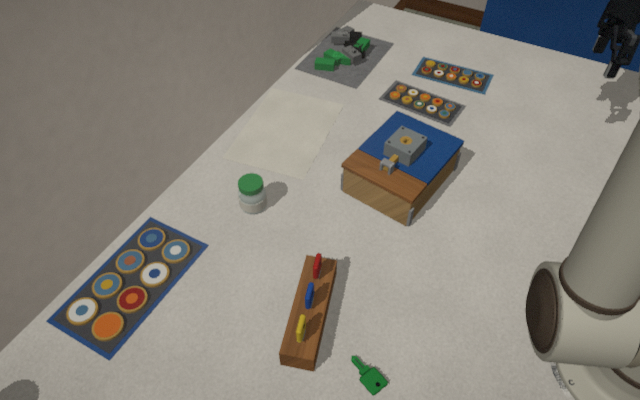

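View pics/top0.png

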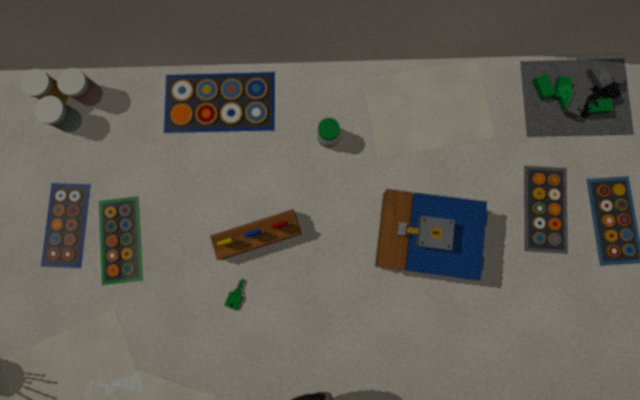

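The two pictures show the candidates: yellow key in the stand (side 301,328; top 224,242), blue (309,295; 253,233), red (317,265; 280,225), a green look-alike lying on the table (370,375; 235,295), and yellow discs on the boards. I choose the yellow head in the stand and will check it in a close crop.

```bash
cat > h.py <<'E'
import numpy as np,cv2
def load(n): return dict(np.load(f"pics/{n}.npz"))
def proj(c,p):
    T=np.linalg.inv(c["world_from_camera"]);p=np.atleast_2d(p)
    q=p@T[:3,:3].T+T[:3,3];f=200/np.tan(np.radians(c["fov_y"])/2)
    return np.c_[c["cx"]+f*q[:,0]/-q[:,2],c["cy"]-f*q[:,1]/-q[:,2]]
def ray(c,uv):
    f=200/np.tan(np.radians(c["fov_y"])/2);W=c["world_from_camera"]
    d=W[:3,:3]@np.array([(uv[0]-c["cx"])/f,-(uv[1]-c["cy"])/f,-1]);return W[:3,3],d/np.linalg.norm(d)
def onz(c,uv,z):
    o,d=ray(c,uv);return o+d*(z-o[2])/d[2]
def tri(c1,u1,c2,u2):
    A=np.zeros((3,3));b=np.zeros(3);R=[]
    for c,u in((c1,u1),(c2,u2)):
        o,d=ray(c,u);P=np.eye(3)-np.outer(d,d);A+=P;b+=P@o;R.append((o,P))
    x=np.linalg.solve(A,b);return x,[np.linalg.norm(P@(x-o)) for o,P in R]
def crop(c,x0,y0,w,h,s,name):
    cv2.imwrite(f"pics/{name}.png",cv2.resize(c["img"][y0:y0+h,x0:x0+w,::-1],None,fx=s,fy=s,interpolation=cv2.INTER_CUBIC))
E
python3 - <<'E'
from h import *
t=load("top0");s=load("side0")
crop(t,200,195,110,75,7,"t_stand");crop(t,370,180,130,110,5,"t_chest")
crop(s,270,240,80,140,4,"s_stand");crop(s,330,100,150,130,4,"s_chest")
# key masks
for nm,c in(("top",t),("side",s)):
    h=cv2.cvtColor(c["img"],cv2.COLOR_RGB2HSV)
    for k,lo,hi in(("y",(22,150,60),(35,255,255)),("b",(108,150,40),(125,255,255)),("r",(0,190,60),(6,255,255))):
        m=cv2.inRange(h,lo,hi);n,l,st,ce=cv2.connectedComponentsWithStats(m)
        print(nm,k,[(st[i].tolist(),ce[i].round(1).tolist()) for i in range(1,n) if 15<st[i][4]<1500])
E
```

```text
top y [([204, 87, 6, 6, 24], [206.2, 89.2]), ([614, 185, 10, 10, 74], [618.7, 189.7]), ([534, 188, 10, 11, 36], [538.8, 193.4]), ([606, 231, 12, 10, 32], [611.0, 236.1]), ([216, 238, 18, 8, 87], [224.5, 241.4])]
top b [([235, 74, 18, 2, 28], [243.5, 74.4]), ([271, 95, 3, 16, 23], [272.7, 102.1]), ([165, 107, 9, 25, 39], [167.2, 123.1]), ([270, 112, 4, 18, 31], [272.2, 122.0]), ([253, 127, 16, 3, 25], [260.3, 128.4]), ([195, 129, 12, 2, 16], [200.8, 129.5]), ([208, 129, 13, 2, 17], [214.4, 129.5]), ([242, 128, 10, 2, 16], [247.1, 128.5]), ([423, 195, 10, 5, 19], [426.4, 197.1]), ([436, 197, 13, 8, 23], [442.0, 199.7]), ([413, 199, 6, 9, 24], [414.6, 203.2]), ([418, 199, 12, 6, 24], [424.3, 202.1]), ([450, 198, 10, 10, 23], [455.2, 201.3]), ([442, 203, 13, 12, 31], [447.7, 209.2]), ([466, 203, 10, 11, 35], [470.5, 208.0]), ([478, 203, 8, 13, 30], [483.2, 209.1]), ([421, 205, 8, 11, 23], [424.9, 210.3]), ([430, 205, 13, 12, 44], [436.5, 210.7]), ([412, 207, 10, 17, 52], [416.3, 213.8]), ([474, 211, 8, 9, 24], [477.2, 214.6]), ([460, 212, 13, 11, 31], [465.8, 216.5]), ([473, 221, 8, 8, 1
[... 1842 characters left out ...]
3.1, 32.3]), ([517, 28, 6, 6, 16], [519.5, 30.4]), ([565, 30, 13, 11, 38], [569.7, 34.5]), ([518, 36, 10, 5, 17], [522.1, 37.6]), ([583, 37, 9, 8, 25], [586.2, 40.0]), ([552, 38, 21, 16, 81], [562.3, 46.5]), ([580, 46, 17, 13, 57], [588.1, 52.6]), ([602, 46, 10, 17, 37], [606.7, 53.4]), ([632, 53, 8, 12, 27], [635.5, 58.4]), ([363, 116, 36, 44, 343], [379.2, 138.6]), ([404, 117, 8, 10, 22], [407.0, 121.6]), ([305, 283, 8, 25, 132], [308.8, 295.2]), ([60, 299, 10, 10, 17], [64.9, 303.7]), ([48, 313, 22, 22, 77], [58.5, 325.0]), ([71, 332, 9, 7, 23], [74.8, 335.7]), ([80, 338, 19, 15, 44], [88.0, 344.5]), ([98, 349, 12, 10, 29], [104.2, 353.9])]
side r [([313, 254, 7, 17, 46], [316.2, 262.0])]
```

View pics/t_stand.png

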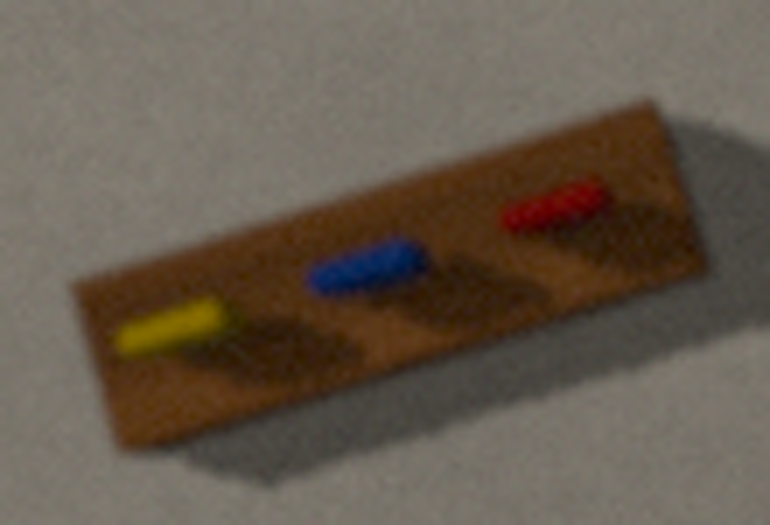

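View pics/t_chest.png

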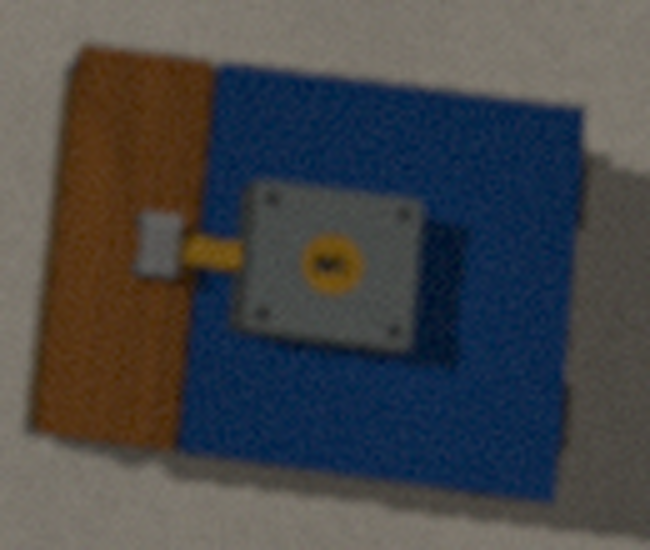

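View pics/s_stand.png

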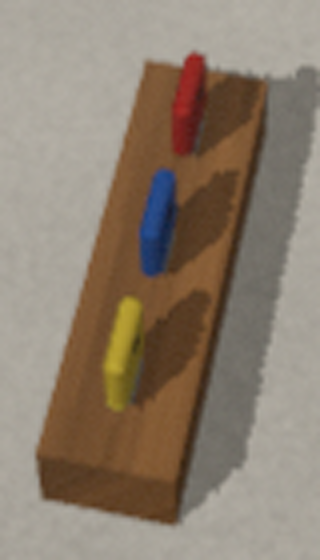

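View pics/s_chest.png

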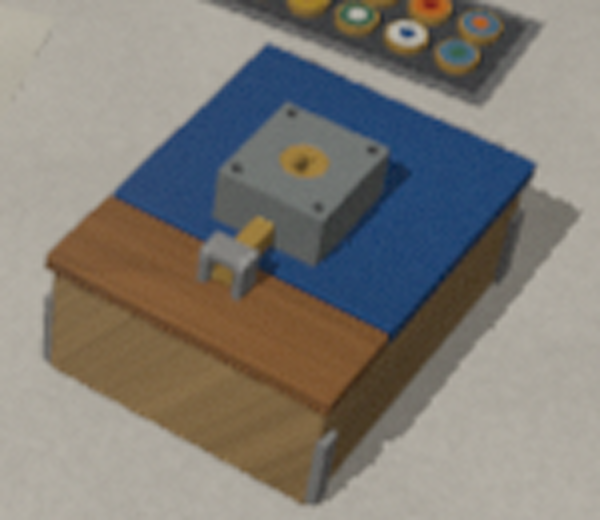

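The crops confirm it: the yellow head with its black dot is in the end slot (top crop 170,325), blue and red beside it; the lock's brass face is at chest crop (332,263), slot along the case's y. Now measuring.

```bash
cat > m.py <<'E'
from h import *
t=load("top0");s=load("side0")
def box(c,lo,hi,roi,z,nm,open_=0):
    x,y,w,h=roi
    im=cv2.resize(cv2.GaussianBlur(c["img"],(0,0),.7)[y:y+h,x:x+w],None,fx=4,fy=4,interpolation=cv2.INTER_CUBIC)
    hh=cv2.cvtColor(im,cv2.COLOR_RGB2HSV);m=cv2.inRange(hh,lo,hi)
    m=cv2.morphologyEx(m,cv2.MORPH_CLOSE,np.ones((9,9)));
    if open_: m=cv2.morphologyEx(m,cv2.MORPH_OPEN,np.ones((open_,open_)))
    cn=max(cv2.findContours(m,cv2.RETR_EXTERNAL,cv2.CHAIN_APPROX_NONE)[0],key=cv2.contourArea)
    px=(cn[:,0,:]+.5)/4-.5+[x,y]
    w3=np.array([onz(c,p,z) for p in px])[:,:2]
    r=cv2.minAreaRect((w3*1000).astype(np.float32))
    print(nm,"rect mm",np.round(r[0],1),np.round(r[1],1),"ang",round(r[2],2),"px centre",cv2.minAreaRect(px.astype(np.float32))[0])
    cv2.imwrite(f"pics/m_{nm}.png",m)
    return r
# brass face, both cameras
for c,n,roi in((t,"top",(420,215,35,35)),(s,"side",(390,125,32,30))):
    box(c,(12,110,70),(30,255,255),roi,.123,n+"_brass",9)
box(t,(5,90,20),(20,255,255),(200,195,110,75),.045,"stand",5)
box(t,(0,0,40),(179,90,255),(416,213,42,42),.124,"case",9)
box(t,(22,120,40),(38,255,255),(205,230,40,20),.091,"ykey_top")
box(t,(100,120,30),(130,255,255),(238,222,30,20),.091,"bkey_top")
box(t,(0,170,40),(8,255,255),(265,214,30,20),.091,"rkey_top")
E
python3 m.py
```

```text
top_brass rect mm [ 518.7 -226. ] [25.  24.5] ang 89.12 px centre (436.0, 232.375)
side_brass rect mm [ 519.3 -225.6] [22.8 22.6] ang 23.06 px centre (405.5, 139.875)
stand rect mm [525. 175.] [ 62.5 207.1] ang 16.92 px centre (255.2073516845703, 234.46287536621094)
case rect mm [ 518.  -222.9] [79.2 66.8] ang 81.27 px centre (434.9378356933594, 232.84170532226562)
ykey_top rect mm [507.  234.6] [14.2 39.8] ang 17.59 px centre (225.16250610351562, 241.6125030517578)
bkey_top rect mm [524.8 174.4] [11.  34.9] ang 16.9 px centre (252.027587890625, 233.21119689941406)
rkey_top rect mm [543.3 114.2] [15.  36.7] ang 15.53 px centre (278.81927490234375, 224.56048583984375)
```

```bash
cat > m2.py <<'E'
from m import *
print('---')
def lines(c,lo,hi,roi,z,nm,k=9,eps=.02):
    x,y,w,h=roi
    im=cv2.resize(cv2.GaussianBlur(c["img"],(0,0),.7)[y:y+h,x:x+w],None,fx=4,fy=4,interpolation=cv2.INTER_CUBIC)
    m=cv2.inRange(cv2.cvtColor(im,cv2.COLOR_RGB2HSV),lo,hi)
    m=cv2.morphologyEx(m,cv2.MORPH_OPEN,np.ones((k,k)));m=cv2.morphologyEx(m,cv2.MORPH_CLOSE,np.ones((k,k)))
    cn=max(cv2.findContours(m,cv2.RETR_EXTERNAL,cv2.CHAIN_APPROX_NONE)[0],key=cv2.contourArea)
    ap=cv2.approxPolyDP(cn,eps*cv2.arcLength(cn,True),True)[:,0]
    px=(ap+.5)/4-.5+[x,y]; W=np.array([onz(c,p,z)[:2] for p in px])*1000
    cv2.imwrite(f"pics/m_{nm}.png",m)
    for i in range(len(W)):
        d=W[(i+1)%len(W)]-W[i];print(nm,W[i].round(1),"edge",np.linalg.norm(d).round(1),"ang mod90",round((np.degrees(np.arctan2(d[1],d[0]))+45)%90-45,2))
lines(t,(95,100,15),(130,255,255),(395,185,100,105),.09,"lid_top")
lines(s,(95,100,15),(130,255,255),(350,105,125,90),.09,"lid_side")
lines(t,(0,0,45),(179,85,255),(418,213,42,42),.124,"case2",21)
E
python3 m2.py | sed -n '/---/,$p'
python3 - <<'E'
from h import *
t=load("top0");s=load("side0")
x,e=tri(t,(436.0,232.4),s,(405.5,139.9));print("brass tri",x,e)
crop(t,424,220,26,26,20,"t_hole");crop(s,390,125,32,30,16,"s_hole")
E
```

```text
---
lid_top [ 608.6 -190.1] edge 71.5 ang mod90 -9.26
lid_top [ 538.1 -178.6] edge 92.2 ang mod90 7.41
lid_top [ 550.  -270.1] edge 50.2 ang mod90 0.39
lid_top [ 499.7 -270.4] edge 55.8 ang mod90 13.95
lid_top [ 486.3 -216.2] edge 49.7 ang mod90 -38.21
lid_top [ 517.  -177.2] edge 77.2 ang mod90 -9.01
lid_top [ 440.8 -165.1] edge 159.2 ang mod90 -8.42
lid_top [ 417.5 -322.5] edge 169.8 ang mod90 -8.13
lid_top [ 585.6 -346.6] edge 158.1 ang mod90 -8.39
lid_side [ 587.9 -341.8] edge 156.6 ang mod90 -6.66
lid_side [ 606.  -186.2] edge 54.6 ang mod90 -5.34
lid_side [ 551.6 -181.1] edge 122.1 ang mod90 3.6
lid_side [ 559.3 -303. ] edge 53.1 ang mod90 -4.72
lid_side [ 506.3 -298.6] edge 52.8 ang mod90 26.79
lid_side [ 482.5 -251.5] edge 85.3 ang mod90 -23.67
lid_side [ 516.8 -173.4] edge 79.9 ang mod90 -7.52
lid_side [ 437.6 -162.9] edge 158.9 ang mod90 -6.64
lid_side [ 419.2 -320.7] edge 170.0 ang mod90 -7.11
case2 [ 553.4 -188.5] edge 63.5 ang mod90 -2.69
case2 [ 490.  -185.5] edge 71.5 ang mod90 -5.44
case2 [ 483.2 -256.7] edge 61.3 ang mod90 -6.3
case2 [ 544.2 -263.4] edge 75.5 ang mod90 -7.05
brass tri [ 0.51898521 -0.22598324  0.12250864] [np.float64(0.0003913818109260698), np.float64(0.0003913818109261808)]
```

View pics/t_hole.png

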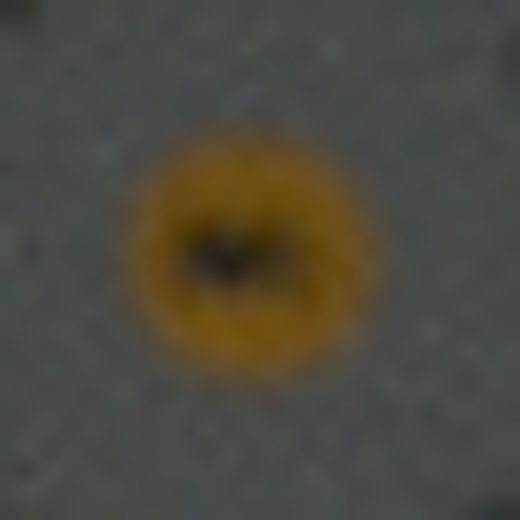

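View pics/s_hole.png

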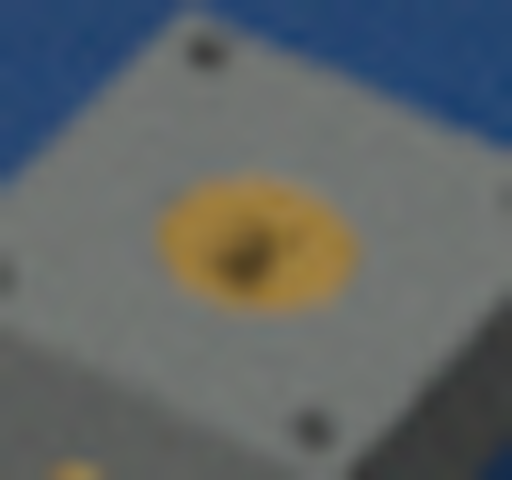

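```bash
cat > go.py <<'E'
import sys,numpy as np
from workcell import get_obs
from scipy.spatial.transform import Rotation as R
def go(x,y,z,yaw):
    o=get_obs();r=R.from_euler('xyz',o["tcp_rot"],degrees=True)
    d=r.inv().apply(np.array([x,y,z])-o["ee_pos"]); w=(r.inv()*R.from_euler('xyz',[-90,0,yaw],degrees=True)).as_rotvec(degrees=True)
    print("t",round(o["time"],2),"pos",o["ee_pos"].round(4) if hasattr(o["ee_pos"],'round') else o["ee_pos"],"rot",np.round(o["tcp_rot"],2),"q",np.round(o["q"],1),"F",np.round(o["wrist_force"],1),"M",np.round(o["torque"],2),"op",round(o["opening"],4))
    print("turn",w.round(2),"shift",d.round(4))
if __name__=="__main__": go(*map(float,sys.argv[1:5]))
E
python3 go.py .5065 .2355 .20 16.9
```

```text
t 0.1 pos [ 0.2125 -0.5071  0.2307] rot [-9.000e+01  7.000e-02 -6.727e+01] q [-67.3   5.   10.   95.1  -0.   90. ] F [-0.2 -0.2  0.5] M [-0.01 -0.03 -0.  ] op 0.0855
turn [-5.000e-02 -8.417e+01 -6.000e-02] shift [-0.5712  0.0314  0.5581]
```

Call:
play_rows([
  [[0,-84.17,0],[-0.571,0.02,0.558],100],
  [[0,-84.17,0],[-0.571,0.02,0.558],100],
  [[0,-84.17,0],[-0.571,0.02,0.558],100],
  [[0,-84.17,0],[-0.571,0.02,0.558],100],
  [[0,-84.17,0],[-0.571,0.02,0.558],100],
], grip_force=60)

```text
time: 0.6
ee_pos: [0.3046, -0.2731, 0.2247]
tcp_rot: [-90.0, 0.0, -24.0]
wrist_force: [1.2, 0.1, 1.3]
opening: 0.0853
```

```bash
python3 go.py .5065 .2355 .20 16.9
```

```text
t 0.6 pos [ 0.3046 -0.2731  0.2247] rot [-8.999e+01  1.000e-02 -2.398e+01] q [-41.9 -14.3  -8.6  95.6   0.   72.1] F [1.2 0.1 1.3] M [ 0.03 -0.04  0.02] op 0.0853
turn [-1.000e-02 -4.088e+01 -0.000e+00] shift [-0.0223  0.0248  0.5467]
```

Call:
play_rows([
  [[0,-40.8,0],[-0.022,0.025,0.546],100],
  [[0,-40.8,0],[-0.022,0.025,0.546],100],
  [[0,-40.8,0],[-0.022,0.025,0.546],100],
  [[0,-40.8,0],[-0.022,0.025,0.546],100],
  [[0,-40.8,0],[-0.022,0.025,0.546],100],
])

```text
time: 1.1
ee_pos: [0.3982, -0.0413, 0.2135]
tcp_rot: [-90.0, -0.0, 16.8]
wrist_force: [1.6, -0.5, -0.0]
opening: 0.0854
```

```bash
python3 go.py .5065 .2355 .20 16.9
```

```text
t 1.1 pos [ 0.3982 -0.0413  0.2135] rot [-9.002e+01 -2.000e-02  1.685e+01] q [ -5.9 -15.7 -11.   94.7  -0.   67.2] F [ 1.6 -0.5 -0. ] M [ 0.01 -0.04 -0.05] op 0.0854
turn [ 0.02 -0.05  0.02] shift [0.1838 0.0135 0.2335]
```

Call:
play_rows([
  [[0,0,0],[0.184,0.03,0.233],100],
  [[0,0,0],[0.184,0.03,0.233],100],
  [[0,0,0],[0.184,0.03,0.233],100],
  [[0,0,0],[0.184,0.03,0.233],100],
  [[0,0,0],[0.184,0.03,0.233],100],
])

```text
time: 1.6
ee_pos: [0.4906, 0.1899, 0.188]
tcp_rot: [-90.0, 0.0, 16.5]
wrist_force: [1.2, -1.7, 0.7]
opening: 0.0858
```

Call:
play_rows([
  [[0,0,0],[0.036,0.01,0.045],100],
  [[0,0,0],[0.036,0.01,0.045],100],
  [[0,0,0],[0.036,0.01,0.045],100],
  [[0,0,0],[0.036,0.01,0.045],100],
  [[0,0,0],[0.036,0.01,0.045],100],
])

```text
time: 2.1
ee_pos: [0.512, 0.2398, 0.1792]
tcp_rot: [-90.0, -0.0, 16.4]
wrist_force: [0.4, -0.8, -0.2]
opening: 0.0854
```

```bash
python3 go.py .5065 .2355 .13 16.9; python3 - <<'E'
from workcell import camera
from h import *
for n in("side","top"):
    c=camera(n); np.savez(f"pics/{n}1.npz",**c)
    crop(c,*((230,150,200,220) if n=="side" else (160,150,200,150)),(2.7 if n=="side" else 4),n+"1")
E
```

```text
t 2.1 pos [0.512  0.2398 0.1792] rot [-9.000e+01 -4.000e-02  1.643e+01] q [25.1  6.3  5.7 89.4 -0.  98.7] F [ 0.4 -0.8 -0.2] M [ 0.01 -0.01 -0.08] op 0.0854
turn [ 0.   -0.47  0.04] shift [-0.0065  0.0492 -0.0025]
```

View pics/side1.png

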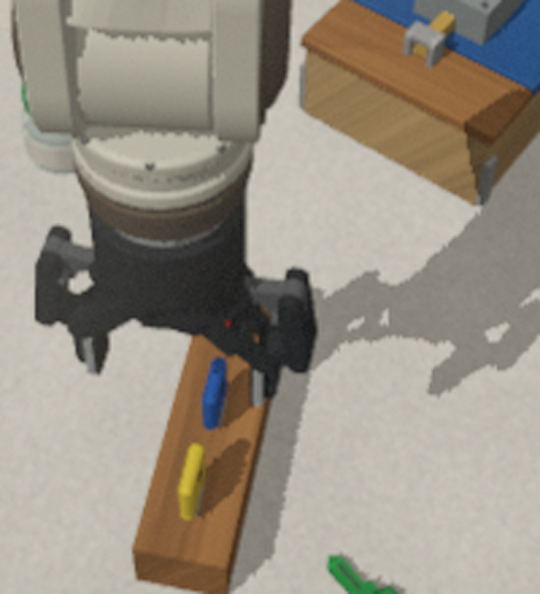

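View pics/top1.png

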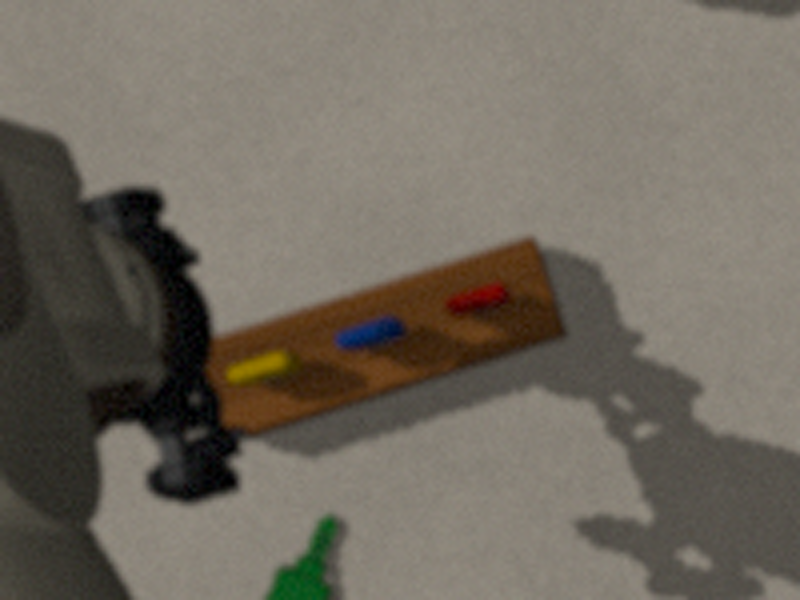

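Pictures show the open jaws straddling the stand's short axis above the yellow key (side crop 190,480; top crop 260,367). Lowering part way, then correcting.

Call:
play_rows([
  [[0,-0.5,0],[-0.0065,0.02,-0.0025],100],
  [[0,-0.5,0],[-0.0065,0.04,-0.0025],100],
  [[0,-0.5,0],[-0.0065,0.05,-0.0025],100],
  [[0,-0.5,0],[-0.0065,0.05,-0.0025],100],
  [[0,-0.5,0],[-0.0065,0.05,-0.0025],100],
])

```text
time: 2.7
ee_pos: [0.5068, 0.2366, 0.1293]
tcp_rot: [-90.0, -0.0, 17.0]
wrist_force: [-0.4, 0.4, 0.8]
opening: 0.0854
```

```bash
python3 go.py .5065 .2355 .056 16.9
```

```text
t 2.7 pos [0.5068 0.2366 0.1293] rot [-8.999e+01 -4.000e-02  1.698e+01] q [25.   5.4 -0.8 83.8 -0.  98. ] F [-0.4  0.4  0.8] M [ 0.    0.01 -0.02] op 0.0854
turn [-0.01  0.08  0.04] shift [-0.0007  0.0733 -0.0009]
```

Call:
play_rows([
  [[0,0,0],[-0.0007,0.025,-0.001],80],
  [[0,0,0],[-0.0007,0.05,-0.001],60],
  [[0,0,0],[-0.0007,0.068,-0.001],45],
  [[0,0,0],[-0.0007,0.0733,-0.001],40],
  [[0,0,0],[-0.0007,0.0733,-0.001],40],
], grip_force=30)

```text
time: 3.2
ee_pos: [0.5063, 0.2356, 0.0555]
tcp_rot: [-90.0, 0.0, 17.0]
wrist_force: [-0.2, 0.8, 0.3]
opening: 0.0344
```

```bash
python3 go.py .5065 .2355 .056 16.9; python3 - <<'E'
from workcell import camera
from h import *
for n in("side","top"):
    c=camera(n); np.savez(f"pics/{n}2.npz",**c)
    crop(c,*((250,220,130,150) if n=="side" else (180,190,130,100)),(4 if n=="side" else 5),n+"2")
E
```

```text
t 3.2 pos [0.5063 0.2356 0.0555] rot [-90.   0.  17.] q [25.   6.4 -7.9 75.8  0.  98. ] F [-0.2  0.8  0.3] M [-0.04  0.01 -0.01] op 0.0344
turn [ 0.   0.1 -0. ] shift [ 0.0001 -0.0005 -0.0002]
```

View pics/side2.png

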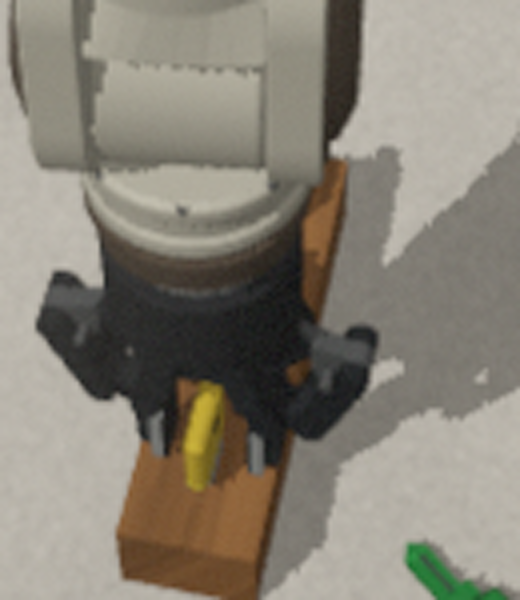

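View pics/top2.png

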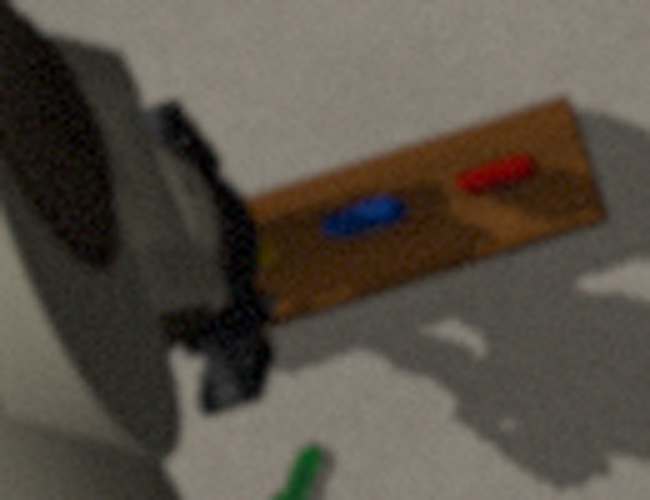

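The key head (side crop 205,435) sits centrally between the two fingers (157,430 and 257,450). Closing.

Call:
play_rows([
  [[0,0,0],[0,0,0],20],
  [[0,0,0],[0,0,0],8],
  [[0,0,0],[0,0,0],0],
  [[0,0,0],[0,0,0],0],
  [[0,0,0],[0,0,0],0],
], grip_force=40)

```text
time: 3.8
ee_pos: [0.5076, 0.2361, 0.0564]
tcp_rot: [-90.0, -0.2, 17.0]
wrist_force: [4.8, 1.5, 2.8]
opening: 0.0087
```

```bash
python3 go.py .5065 .2355 .10 16.9
```

```text
t 3.8 pos [0.5076 0.2361 0.0564] rot [-89.98  -0.2   17.  ] q [25.   6.3 -7.8 75.6 -0.  98. ] F [4.8 1.5 2.8] M [ 0.4  -1.16 -0.03] op 0.0087
turn [-0.02  0.1   0.2 ] shift [-0.0011 -0.0436 -0.0003]
```

Call:
play_rows([
  [[0,0,0],[0.0015,0,0],0],
  [[0,0,0],[0.0015,0,0],0],
  [[0,0,0],[0.0015,-0.001,0],0],
  [[0,0,0],[0.0015,-0.002,0],0],
  [[0,0,0],[0.0015,-0.003,0],0],
])

```text
time: 4.3
ee_pos: [0.5078, 0.236, 0.0578]
tcp_rot: [-90.0, -0.0, 17.0]
wrist_force: [5.4, 2.4, -4.0]
opening: 0.0096
```

```bash
python3 go.py .5065 .2355 .10 16.9
```

```text
t 4.3 pos [0.5078 0.236  0.0578] rot [-90.01  -0.    17.  ] q [24.9  6.5 -7.4 76.  -0.  97.9] F [ 5.4  2.4 -4. ] M [ 0.36 -1.15  0.01] op 0.0096
turn [0.01 0.1  0.  ] shift [-0.0014 -0.0422 -0.0001]
```

Call:
play_rows([
  [[0,0,0],[0.0008,0,0],0],
  [[0,0,0],[0.0015,0,0],0],
  [[0,0,0],[0.0015,0,0],0],
  [[0,0,0],[0.0015,-0.002,0],0],
  [[0,0,0],[0.0015,-0.004,0],0],
])

```text
time: 4.8
ee_pos: [0.5089, 0.2364, 0.0623]
tcp_rot: [-90.0, 0.0, 17.0]
wrist_force: [1.0, -0.6, -0.3]
opening: 0.0097
```

```bash
python3 go.py .5065 .2355 .10 16.9
```

```text
t 4.8 pos [0.5089 0.2364 0.0623] rot [-9.000e+01  2.000e-02  1.701e+01] q [24.9  6.6 -6.9 76.6  0.  97.9] F [ 1.  -0.6 -0.3] M [-0.02  0.04 -0.  ] op 0.0097
turn [ 0.    0.11 -0.02] shift [-0.0026 -0.0377 -0.0002]
```

Call:
play_rows([
  [[0,0,0],[0,-0.01,0],0],
  [[0,0,0],[0,-0.02,0],0],
  [[0,0,0],[0,-0.035,0],0],
  [[0,0,0],[0,-0.055,0],0],
  [[0,0,0],[0,-0.08,0],0],
], grip_force=60)

```text
time: 5.3
ee_pos: [0.5089, 0.2364, 0.1436]
tcp_rot: [-90.0, 0.0, 17.0]
wrist_force: [1.2, -0.3, -0.2]
opening: 0.0089
```

Call:
play_rows([
  [[0,0,0],[0,-0.045,0],0],
  [[0,0,0],[0,-0.08,0],0],
  [[0,0,0],[0,-0.085,0],0],
  [[0,0,0],[0,-0.085,0],0],
  [[0,0,0],[0,-0.085,0],0],
])

```text
time: 5.8
ee_pos: [0.5089, 0.2364, 0.2266]
tcp_rot: [-90.0, 0.0, 17.0]
wrist_force: [0.1, -1.2, -0.8]
opening: 0.0092
```

```bash
python3 go.py .519 -.226 .225 -7.6; python3 - <<'E'
from workcell import camera
from h import *
for n in("side","top"):
    c=camera(n); np.savez(f"pics/{n}3.npz",**c)
    cv2.imwrite(f"pics/{n}3.png",c["img"][:,:,::-1])
c=load("side3");crop(c,230,170,150,150,4,"side3c")
E
```

```text
t 5.8 pos [0.5089 0.2364 0.2266] rot [-9.001e+01  5.000e-02  1.701e+01] q [24.9  6.5 11.2 94.7 -0.  97.9] F [ 0.1 -1.2 -0.8] M [-0.03 -0.01  0.03] op 0.0092
turn [ 2.000e-02  2.461e+01 -5.000e-02] shift [-0.1256  0.0017 -0.4451]
```

View pics/side3c.png

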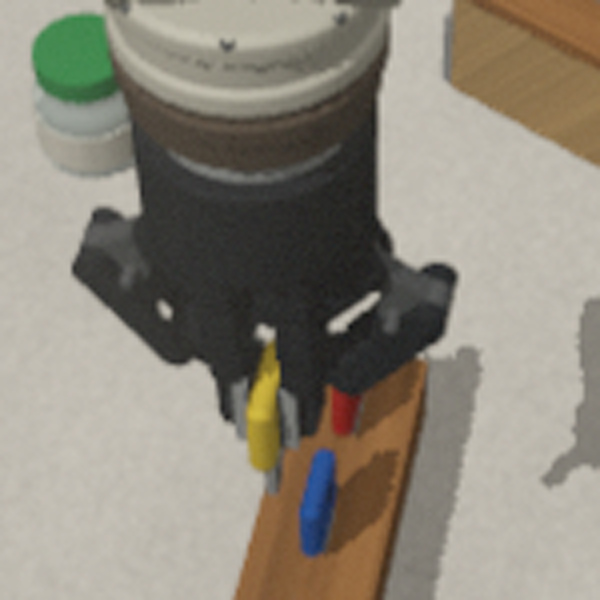

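View pics/top3.png

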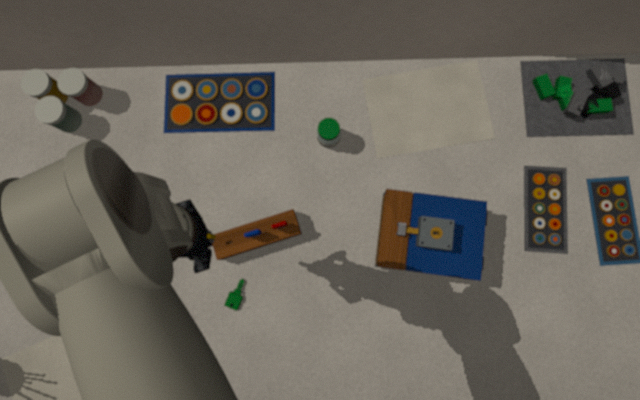

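Key is held in the pads (side crop 265,430), blade below at (272,490); blue and red are still in their slots. Moving over the lock.

Call:
play_rows([
  [[0,5,0],[-0.013,0,-0.045],0],
  [[0,10,0],[-0.027,0,-0.095],0],
  [[0,15,0],[-0.041,0,-0.144],0],
  [[0,20,0],[-0.055,0,-0.194],0],
  [[0,24.6,0],[-0.069,0,-0.243],0],
])

```text
time: 6.4
ee_pos: [0.5133, -0.0121, 0.2261]
tcp_rot: [-90.0, 0.1, -7.8]
wrist_force: [1.9, 1.2, -0.0]
opening: 0.0089
```

```bash
python3 go.py .519 -.226 .225 -7.6
```

```text
t 6.4 pos [ 0.5133 -0.0121  0.2261] rot [-9.001e+01  8.000e-02 -7.770e+00] q [-1.4 -0.1  4.3 94.4 -0.  96.4] F [ 1.9  1.2 -0. ] M [ 0.12 -0.05 -0.08] op 0.0089
turn [ 0.01 -0.17 -0.08] shift [ 0.0346  0.0011 -0.2111]
```

Call:
play_rows([
  [[0,-0.2,0],[0.007,0,-0.045],0],
  [[0,-0.2,0],[0.015,0,-0.095],0],
  [[0,-0.2,0],[0.023,0,-0.144],0],
  [[0,-0.2,0],[0.03,0,-0.185],0],
  [[0,-0.2,0],[0.0335,0,-0.2],0],
])

```text
time: 6.9
ee_pos: [0.52, -0.2162, 0.2256]
tcp_rot: [-90.0, 0.1, -7.6]
wrist_force: [-0.8, -0.3, -1.0]
opening: 0.0091
```

Call:
play_rows([
  [[0,0,0],[0,0,0],0],
  [[0,0,0],[0,0,0],0],
  [[0,0,0],[0,0,0],0],
  [[0,0,0],[0,0,0],0],
  [[0,0,0],[0,0,0],0],
])

```text
time: 7.4
ee_pos: [0.521, -0.212, 0.2274]
tcp_rot: [-90.0, -0.0, -7.3]
wrist_force: [0.1, 0.9, 0.2]
opening: 0.0091
```

```bash
python3 go.py .519 -.226 .18 -7.6
```

```text
t 7.4 pos [ 0.521  -0.212   0.2274] rot [-9.00e+01 -2.00e-02 -7.31e+00] q [-22.1   6.6  11.4  94.8   0.   75.2] F [0.1 0.9 0.2] M [-0.    0.02 -0.01] op 0.0091
turn [0.   0.29 0.02] shift [-0.0003  0.0474 -0.0142]
```

Call:
play_rows([
  [[0,0.3,0],[0,0.01,-0.0142],0],
  [[0,0.3,0],[0,0.025,-0.0142],0],
  [[0,0.3,0],[0,0.04,-0.0142],0],
  [[0,0.3,0],[0,0.0485,-0.0142],0],
  [[0,0.3,0],[0,0.0485,-0.0142],0],
])

```text
time: 7.9
ee_pos: [0.5184, -0.2271, 0.1771]
tcp_rot: [-90.0, 0.1, -7.7]
wrist_force: [0.1, -0.4, 0.5]
opening: 0.0093
```

Call:
play_rows([
  [[0,0,0],[0,0,0],0],
  [[0,0,0],[0,0,0],0],
  [[0,0,0],[0,0,0],0],
  [[0,0,0],[0,0,0],0],
  [[0,0,0],[0,0,0],0],
])

```text
time: 8.4
ee_pos: [0.5192, -0.2271, 0.1789]
tcp_rot: [-90.0, -0.0, -7.7]
wrist_force: [-0.0, -0.1, -0.8]
opening: 0.0097
```

```bash
python3 go.py .519 -.226 .175 -7.6; python3 - <<'E'
from workcell import camera
from h import *
for n in("side","top"):
    c=camera(n); np.savez(f"pics/{n}4.npz",**c)
    crop(c,*((340,60,140,110) if n=="side" else (390,180,110,90)),(5.5 if n=="side" else 6),n+"4c")
E
```

```text
t 8.4 pos [ 0.5192 -0.2271  0.1789] rot [-9.001e+01 -2.000e-02 -7.690e+00] q [-23.6   6.5   5.9  89.4  -0.   74.1] F [-0.  -0.1 -0.8] M [-0.02 -0.   -0.01] op 0.0097
turn [ 0.01 -0.09  0.02] shift [-0.0003  0.0039  0.0011]
```

View pics/side4c.png

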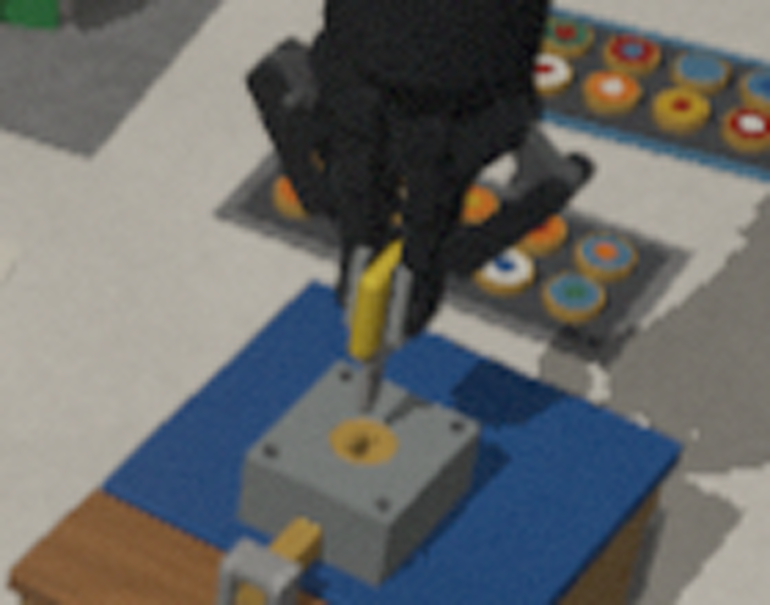

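View pics/top4c.png

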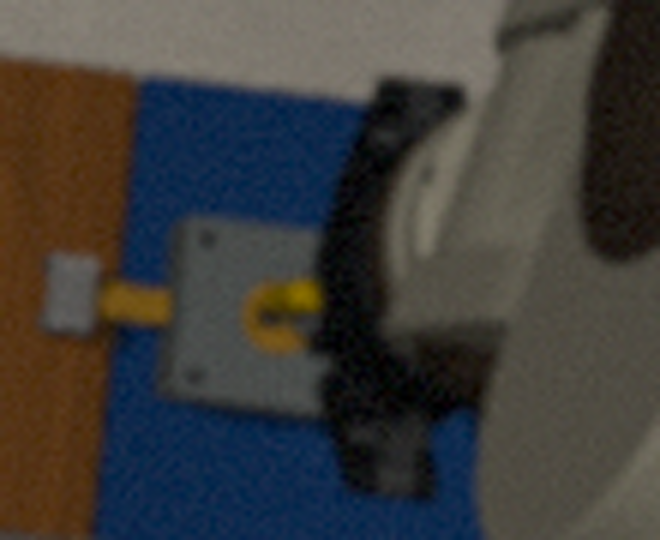

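```bash
cat > ov.py <<'E'
from h import *
import sys
def keypts(x,y,z,yaw,ry=0,rx=0): # point of blade
    from scipy.spatial.transform import Rotation as R
    P=[]
    r=R.from_euler('z',yaw,degrees=True)*R.from_euler('xyz',[rx,ry,0],degrees=True)
    for (z0,z1,w,tk) in((38,76,36,10),(30,38,18,10),(6,30,12,4)):
        for zz in(z0,z1):
            for sx in(-1,1):
                for sy in(-1,1): P.append((sx*tk/2,sy*w/2,zz))
    P.append((0,0,0));P.append((0,0,76))
    return np.array([x,y,z])+r.apply(np.array(P)/1000)
def overlay(c,P,x0,y0,w,h,s,name):
    im=cv2.resize(c["img"][y0:y0+h,x0:x0+w,::-1],None,fx=s,fy=s,interpolation=cv2.INTER_CUBIC).copy()
    uv=(proj(c,P)-[x0,y0]+.5)*s
    for i,p in enumerate(uv): cv2.circle(im,tuple(int(v) for v in p),2,(255,0,255) if i<24 else (0,255,0),-1)
    cv2.imwrite(f"pics/{name}.png",im)
E
python3 - <<'E'
from ov import *
P=keypts(.5192,-.2271,.1379,-7.7)
s=load("side4");t=load("top4")
print(proj(s,P[-2:]),proj(t,P[-2:]))
overlay(s,P,380,80,50,70,8,"s4o");overlay(t,P,420,215,40,35,14,"t4o")
E
```

```text
[[406.69181978 134.10489812]
 [411.41986173 105.26959104]] [[438.27064474 231.64868262]
 [448.22262351 229.07829762]]
```

View pics/s4o.png

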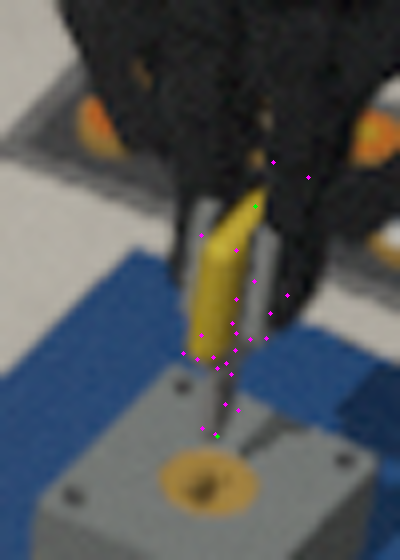

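View pics/t4o.png

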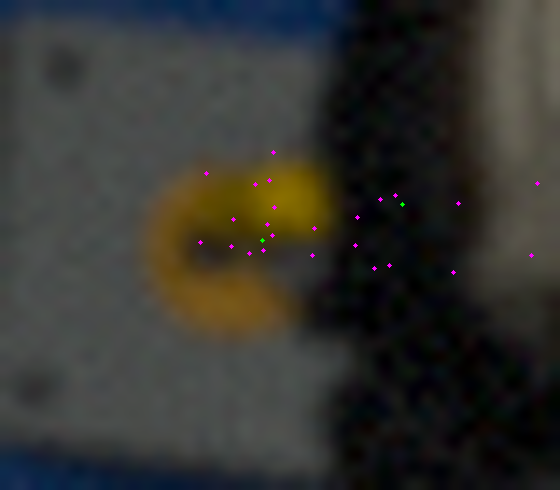

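Side overlay: blade point at about (407.4,134.6) px, 0.6 px right of the model from the TCP; top overlay shows the head within about 1 px, leaning slightly to -x (~1-2°). That is inside the 2 mm chamfer, so I lower gently and watch the force.

Call:
play_rows([
  [[0,0,0],[0.0003,0.004,0.0008],0],
  [[0,0,0],[0.0003,0.008,0.0008],0],
  [[0,0,0],[0.0003,0.012,0.0008],0],
  [[0,0,0],[0.0003,0.015,0.0008],0],
  [[0,0,0],[0.0003,0.018,0.0008],0],
])

```text
time: 9.0
ee_pos: [0.5194, -0.2263, 0.1602]
tcp_rot: [-90.0, 0.0, -7.7]
wrist_force: [0.4, 0.1, 1.1]
opening: 0.0091
```

```bash
python3 go.py .519 -.226 .155 -7.6
```

```text
t 9.0 pos [ 0.5194 -0.2263  0.1602] rot [-9.00e+01  2.00e-02 -7.69e+00] q [-23.5   6.4   3.7  87.4  -0.   74.2] F [0.4 0.1 1.1] M [ 0.    0.1  -0.03] op 0.0091
turn [-0.   -0.09 -0.02] shift [-0.0004  0.0052  0.0002]
```

Call:
play_rows([
  [[0,0,0],[0,0.001,0],0],
  [[0,0,0],[0,0.002,0],0],
  [[0,0,0],[0,0.003,0],0],
  [[0,0,0],[0,0.004,0],0],
  [[0,0,0],[0,0.005,0],0],
])

```text
time: 9.5
ee_pos: [0.5194, -0.2267, 0.1559]
tcp_rot: [-90.0, -0.0, -7.7]
wrist_force: [-2.4, -2.6, 2.0]
opening: 0.0093
```

```bash
python3 go.py .519 -.226 .150 -7.6
```

```text
t 9.5 pos [ 0.5194 -0.2267  0.1559] rot [-9.005e+01 -1.000e-02 -7.710e+00] q [-23.6   6.4   3.2  86.8  -0.   74.2] F [-2.4 -2.6  2. ] M [-0.56  0.56  0.01] op 0.0093
turn [ 0.05 -0.11  0.01] shift [-0.0005  0.0059  0.0006]
```

Call:
play_rows([
  [[0,0,0],[-0.0006,0.0005,-0.0007],0],
  [[0,0,0],[-0.0006,0.001,-0.0007],0],
  [[0,0,0],[-0.0006,0.002,-0.0007],0],
  [[0,0,0],[-0.0006,0.003,-0.0007],0],
  [[0,0,0],[-0.0006,0.004,-0.0007],0],
])

```text
time: 10.0
ee_pos: [0.5188, -0.2269, 0.1515]
tcp_rot: [-90.0, 0.0, -7.7]
wrist_force: [-0.2, -1.1, 1.4]
opening: 0.0092
```

```bash
python3 go.py .519 -.226 .150 -7.6
```

```text
t 10.0 pos [ 0.5188 -0.2269  0.1515] rot [-89.99   0.    -7.69] q [-23.6   6.3   2.7  86.4   0.   74.1] F [-0.2 -1.1  1.4] M [-0.15  0.05 -0.03] op 0.0092
turn [-0.01 -0.09 -0.  ] shift [0.0001 0.0015 0.0009]
```

Call:
play_rows([
  [[0,2,0],[0,0.001,-0.0003],0],
  [[0,-2,0],[0,0.002,-0.0003],0],
  [[0,2,0],[0,0.003,-0.0003],0],
  [[0,-2,0],[0,0.004,-0.0003],0],
  [[0,0,0],[0,0.005,-0.0003],0],
])

```text
time: 10.5
ee_pos: [0.519, -0.2281, 0.1479]
tcp_rot: [-90.1, -0.1, -7.6]
wrist_force: [-2.2, -4.7, 6.4]
opening: 0.0091
```

```bash
python3 go.py .519 -.226 .145 -7.6
```

```text
t 10.5 pos [ 0.519  -0.2281  0.1479] rot [-90.12  -0.1   -7.61] q [-23.7   6.3   2.2  85.8  -0.1  73.9] F [-2.2 -4.7  6.4] M [-1.16  0.45  0.04] op 0.0091
turn [ 0.12 -0.01  0.1 ] shift [-0.0003  0.0029  0.0021]
```

Call:
play_rows([
  [[0,2.5,0],[-0.0003,0.001,-0.001],0],
  [[0,-2.5,0],[-0.0003,0.002,-0.0013],0],
  [[0,2.5,0],[-0.0003,0.003,-0.0013],0],
  [[0,-2.5,0],[-0.0003,0.004,-0.0013],0],
  [[0,0,0],[-0.0003,0.005,-0.0013],0],
])

```text
time: 11.0
ee_pos: [0.5188, -0.2286, 0.1429]
tcp_rot: [-90.0, -0.1, -7.6]
wrist_force: [-1.3, -1.2, 6.5]
opening: 0.0091
```

```bash
python3 go.py .519 -.226 .145 -7.6
```

```text
t 11.0 pos [ 0.5188 -0.2286  0.1429] rot [-90.03  -0.12  -7.55] q [-23.8   6.3   1.7  85.3   0.   73.8] F [-1.3 -1.2  6.5] M [0.   0.09 0.05] op 0.0091
turn [0.03 0.05 0.12] shift [-0.0001 -0.0021  0.0026]
```

Going down well; repeating the wiggle-push.

Call:
play_rows([
  [[0,2.5,0],[-0.0002,0.001,-0.0003],0],
  [[0,-2.5,0],[-0.0002,0.002,-0.0003],0],
  [[0,2.5,0],[-0.0002,0.003,-0.0003],0],
  [[0,-2.5,0],[-0.0002,0.004,-0.0003],0],
  [[0,0,0],[-0.0002,0.005,-0.0003],0],
])

```text
time: 11.5
ee_pos: [0.5191, -0.2287, 0.1398]
tcp_rot: [-90.0, -0.3, -7.5]
wrist_force: [-3.2, 3.3, 22.9]
opening: 0.0092
```

```bash
python3 go.py .519 -.226 .134 -7.6
```

```text
t 11.5 pos [ 0.5191 -0.2287  0.1398] rot [-90.02  -0.27  -7.54] q [-23.8   6.2   1.3  84.8   0.1  73.7] F [-3.2  3.3 22.9] M [0.71 0.92 0.05] op 0.0092
turn [0.02 0.06 0.27] shift [-0.0004  0.0058  0.0027]
```

Call:
play_rows([
  [[0,3,0],[-0.0005,0,0.0003],0],
  [[0,-3,0],[-0.0005,0,0.0003],0],
  [[0,3,0],[-0.0005,0,0.0003],0],
  [[0,-3,0],[-0.0005,0,0.0003],0],
  [[0,0,0],[-0.0005,0,0.0003],0],
], grip_force=90)

```text
time: 12.0
ee_pos: [0.5185, -0.2284, 0.1382]
tcp_rot: [-90.0, -0.2, -7.5]
wrist_force: [0.5, 0.7, 6.6]
opening: 0.0089
```

```bash
python3 go.py .519 -.226 .134 -7.6; python3 - <<'E'
from workcell import camera
from ov import *
for n in("side","top"):
    c=camera(n); np.savez(f"pics/{n}5.npz",**c)
s=load("side5");t=load("top5")
P=keypts(.519,-.226,.098,-7.6)
overlay(s,P,380,80,50,70,8,"s5o");crop(s,380,90,50,60,10,"s5c")
E
```

```text
t 12.0 pos [ 0.5185 -0.2284  0.1382] rot [-90.01  -0.19  -7.49] q [-23.8   6.2   1.1  84.7   0.   73.7] F [0.5 0.7 6.6] M [ 0.22 -0.2   0.01] op 0.0089
turn [0.01 0.11 0.19] shift [0.0001 0.0042 0.0024]
```

View pics/s5o.png

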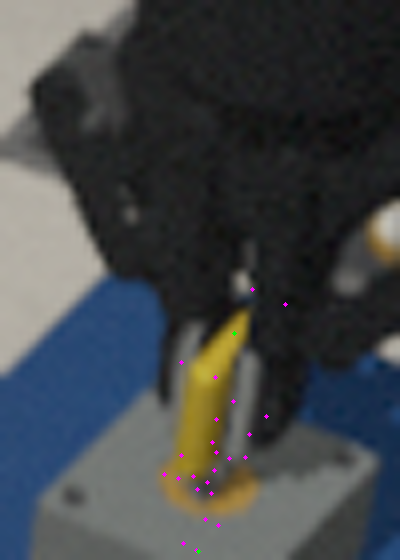

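View pics/s5c.png

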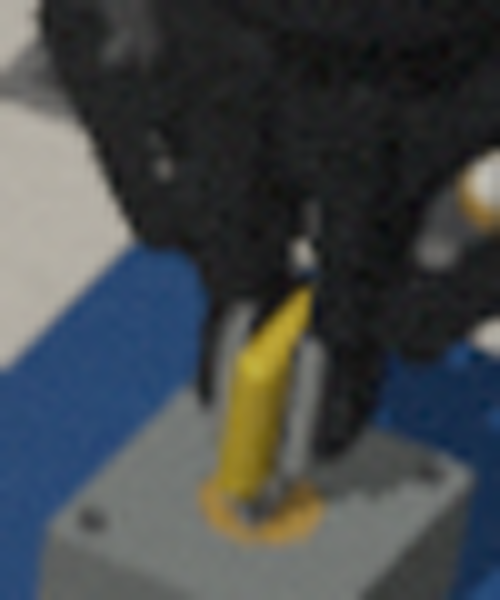

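Force eased and it sank to depth ~25 mm (head's lower edge in s5o at (178,472), still ~5 mm above home). Continuing with wiggle.

Call:
play_rows([
  [[0,3,0],[0,0.001,0],0],
  [[0,-3,0],[0,0.0015,0],0],
  [[0,3,0],[0,0.002,0],0],
  [[0,-3,0],[0,0.003,0],0],
  [[0,0,0],[0,0.003,0],0],
])

```text
time: 12.6
ee_pos: [0.5179, -0.2282, 0.1343]
tcp_rot: [-90.0, -0.1, -7.5]
wrist_force: [-1.0, 0.7, 4.4]
opening: 0.0086
```

```bash
python3 go.py .519 -.226 .133 -7.6
```

```text
t 12.6 pos [ 0.5179 -0.2282  0.1343] rot [-8.998e+01 -7.000e-02 -7.490e+00] q [-23.8   6.2   0.7  84.4   0.   73.7] F [-1.   0.7  4.4] M [0.23 0.11 0.04] op 0.0086
turn [-0.02  0.11  0.07] shift [0.0008 0.0013 0.0023]
```

Call:
play_rows([
  [[0,3,0],[0,0.001,0],0],
  [[0,-3,0],[0,0.0015,0],0],
  [[0,3,0],[0,0.002,0],0],
  [[0,-3,0],[0,0.0025,0],0],
  [[0,0,0],[0,0.0025,0],0],
])

```text
time: 13.1
ee_pos: [0.5181, -0.2282, 0.1341]
tcp_rot: [-90.0, -0.2, -7.5]
wrist_force: [-5.2, 2.9, 19.0]
opening: 0.009
```

```bash
python3 go.py .519 -.226 .133 -7.6
```

```text
t 13.1 pos [ 0.5181 -0.2282  0.1341] rot [-90.02  -0.19  -7.49] q [-23.8   6.1   0.6  84.2   0.   73.7] F [-5.2  2.9 19. ] M [0.76 1.25 0.08] op 0.009
turn [0.02 0.11 0.19] shift [0.0006 0.0011 0.0023]
```

Call:
play_rows([
  [[0,3,0],[-0.0007,0,0],0],
  [[0,-3,0],[-0.0007,0,0],0],
  [[0,3,0],[-0.0007,0,0],0],
  [[0,-3,0],[-0.0007,0,0],0],
  [[0,0,0],[-0.0007,0,0],0],
])

```text
time: 13.6
ee_pos: [0.518, -0.2283, 0.1341]
tcp_rot: [-90.0, -0.3, -7.5]
wrist_force: [-2.0, 3.4, 16.9]
opening: 0.009
```

```bash
python3 go.py .519 -.226 .133 -7.6; python3 - <<'E'
from workcell import camera
from ov import *
for n in("side","top"):
    c=camera(n); np.savez(f"pics/{n}6.npz",**c)
s=load("side6");t=load("top6")
P=keypts(.5175,-.2275,.093,-7.6)
overlay(s,P,380,90,50,60,10,"s6o");crop(s,380,90,50,60,10,"s6c");crop(t,400,190,80,70,8,"t6c")
E
```

```text
t 13.6 pos [ 0.518  -0.2283  0.1341] rot [-90.02  -0.27  -7.49] q [-23.8   6.    0.5  84.2   0.1  73.7] F [-2.   3.4 16.9] M [0.64 0.56 0.06] op 0.009
turn [0.02 0.11 0.27] shift [0.0007 0.0011 0.0024]
```

View pics/s6o.png

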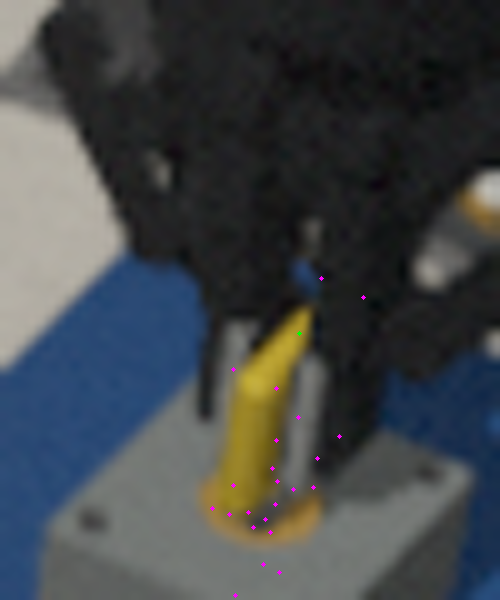

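View pics/s6c.png

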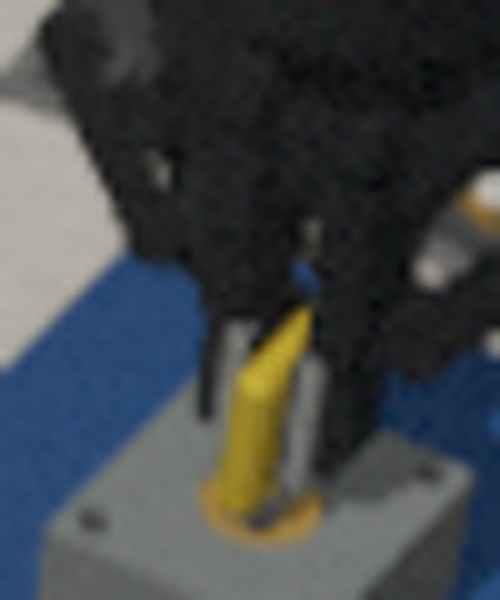

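The picture shows the shoulder on the brass face (s6c 265,515), head's lower edge matching the home overlay within ~1 px, and z held at 0.1341 through wiggles under 17–19 N: home. Now turning clockwise (positive about tool y) in stages.

Call:
play_rows([
  [[0,0,0],[-0.0002,-0.0005,-0.0003],0],
  [[0,5,0],[-0.0003,-0.0005,-0.0003],0],
  [[0,10,0],[-0.0005,-0.0005,-0.0002],0],
  [[0,15,0],[-0.0006,-0.0005,-0.0001],0],
  [[0,20,0],[-0.0007,-0.0005,0],0],
])

```text
time: 14.2
ee_pos: [0.5171, -0.2278, 0.1342]
tcp_rot: [-89.9, -0.2, -27.9]
wrist_force: [-2.8, 5.6, 15.5]
opening: 0.0093
```

```bash
python3 go.py .519 -.226 .133 -7.6
```

```text
t 14.2 pos [ 0.5171 -0.2278  0.1342] rot [-89.9   -0.19 -27.86] q [-23.8   6.    0.4  84.2   0.1  94. ] F [-2.8  5.6 15.5] M [0.93 0.55 0.06] op 0.0093
turn [ -0.06 -20.26   0.21] shift [0.0009 0.0012 0.0025]
```

Call:
play_rows([
  [[0,5,0],[-0.0008,0,0.0006],0],
  [[0,10,0],[-0.001,0,0.0008],0],
  [[0,15,0],[-0.0012,0,0.001],0],
  [[0,20,0],[-0.0014,0,0.001],0],
  [[0,25,0],[-0.0016,0,0.001],0],
])

```text
time: 14.7
ee_pos: [0.5163, -0.2266, 0.1342]
tcp_rot: [-89.8, -0.2, -52.9]
wrist_force: [-1.4, 1.6, 14.2]
opening: 0.0086
```

```bash
python3 go.py .519 -.226 .133 -7.6
```

```text
t 14.7 pos [ 0.5163 -0.2266  0.1342] rot [-89.85  -0.19 -52.88] q [-23.7   5.8   0.2  84.2   0.  119.2] F [-1.4  1.6 14.2] M [0.44 0.21 0.16] op 0.0086
turn [ -0.07 -45.28   0.24] shift [0.0011 0.0012 0.0026]
```

Call:
play_rows([
  [[0,5,0],[-0.0004,0,0],0],
  [[0,10,0],[-0.0006,0,0],0],
  [[0,15,0],[-0.0008,0,0.0001],0],
  [[0,20,0],[-0.001,0,0.0001],0],
  [[0,25,0],[-0.0011,0,0.0001],0],
])

```text
time: 15.2
ee_pos: [0.516, -0.2258, 0.1342]
tcp_rot: [-89.8, -0.1, -77.9]
wrist_force: [1.5, 0.1, 12.7]
opening: 0.0089
```

```bash
python3 go.py .519 -.226 .133 -7.6
```

```text
t 15.2 pos [ 0.516  -0.2258  0.1342] rot [-89.75  -0.13 -77.87] q [-2.370e+01  5.600e+00  1.000e-01  8.410e+01  0.000e+00  1.442e+02] F [ 1.5  0.1 12.7] M [ 0.1  -0.21  0.06] op 0.0089
turn [ -0.14 -70.27   0.27] shift [0.0008 0.0012 0.0029]
```

Call:
play_rows([
  [[0,5,0],[-0.0001,0,0.0003],0],
  [[0,10,0],[-0.0002,0,0.0003],0],
  [[0,15,0],[-0.0004,0,0.0004],0],
  [[0,20,0],[-0.0005,0,0.0004],0],
  [[0,25,0],[-0.0006,0,0.0004],0],
])

```text
time: 15.7
ee_pos: [0.5161, -0.2246, 0.1341]
tcp_rot: [-89.8, 0.1, -102.9]
wrist_force: [0.5, 4.3, 13.5]
opening: 0.009
```

```bash
python3 go.py .519 -.226 .133 -7.6
```

```text
t 15.7 pos [ 0.5161 -0.2246  0.1341] rot [-8.9750e+01  5.0000e-02 -1.0286e+02] q [-2.360e+01  5.600e+00  0.000e+00  8.420e+01  1.000e-01  1.693e+02] F [ 0.5  4.3 13.5] M [ 0.96 -0.12  0.15] op 0.009
turn [ -0.23 -95.26   0.17] shift [0.0007 0.0011 0.0031]
```

Call:
play_rows([
  [[0,2,0],[-0.0006,0,0],0],
  [[0,4,0],[-0.001,0,0],0],
  [[0,5,0],[-0.001,0,0],0],
  [[0,5,0],[-0.001,0,0],0],
  [[0,5,0],[-0.001,0,0],0],
])

```text
time: 16.2
ee_pos: [0.5163, -0.2242, 0.1342]
tcp_rot: [-89.7, 0.0, -107.7]
wrist_force: [-1.2, 0.7, 13.3]
opening: 0.009
```

```bash
python3 go.py .519 -.226 .133 -107.6; python3 - <<'E'
from workcell import camera
from ov import *
for n in("side","top"):
    c=camera(n); np.savez(f"pics/{n}7.npz",**c)
    cv2.imwrite(f"pics/{n}7.png",c["img"][:,:,::-1])
s=load("side7");t=load("top7")
crop(s,350,80,90,90,6,"s7c");crop(t,390,190,80,80,7,"t7c");crop(t,200,195,110,75,5,"t7s")
E
```

```text
t 16.2 pos [ 0.5163 -0.2242  0.1342] rot [ -89.74    0.   -107.67] q [-23.5   5.6   0.   84.2   0.  174.2] F [-1.2  0.7 13.3] M [0.12 0.12 0.09] op 0.009
turn [-0.26 -0.07 -0.  ] shift [0.0009 0.0012 0.0031]
```

View pics/s7c.png

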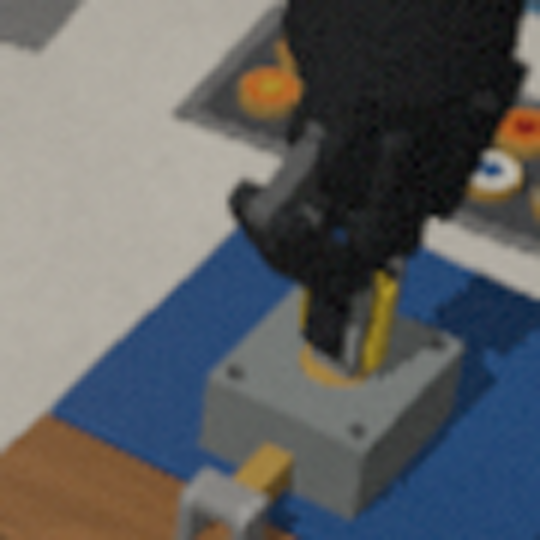

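View pics/t7c.png

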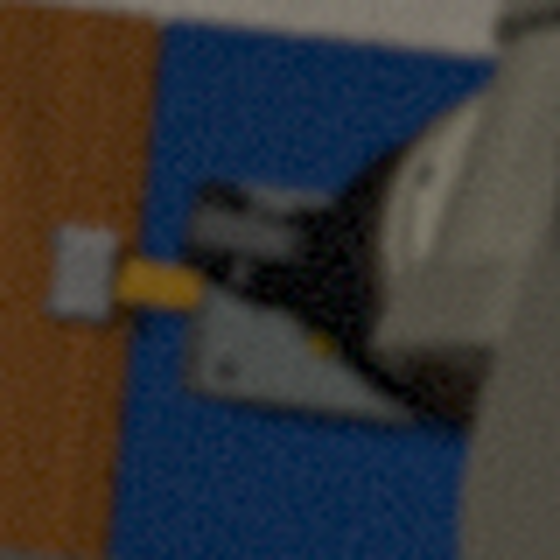

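View pics/top7.png

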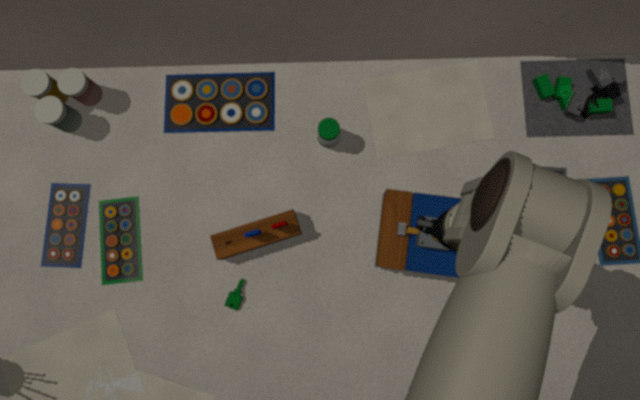

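```bash
python3 - <<'E'
from ov import *
ims=[]
for n in("side6","side7"):
    c=load(n);ims.append(cv2.resize(c["img"][145:180,370:410,::-1],None,fx=9,fy=9,interpolation=cv2.INTER_CUBIC))
for n in("top0","top7"):
    c=load(n);ims.append(cv2.resize(c["img"][215:250,390:430,::-1],None,fx=9,fy=9,interpolation=cv2.INTER_CUBIC))
cv2.imwrite("pics/bolt.png",np.clip(1.3*np.vstack([np.hstack(ims[:2]),np.hstack(ims[2:])]),0,255)[:630:,:]) 
i=cv2.imread("pics/bolt.png");cv2.imwrite("pics/bolt.png",cv2.resize(i,None,fx=.9,fy=.9))
s=load("side7")
overlay(s,keypts(.518,-.2265,.093,-7.6-90),380,90,50,60,10,"s7o")
E
```

```text
[ WARN:0@0.117] global loadsave.cpp:1063 imwrite_ Unsupported depth image for selected encoder is fallbacked to CV_8U.
```

View pics/bolt.png

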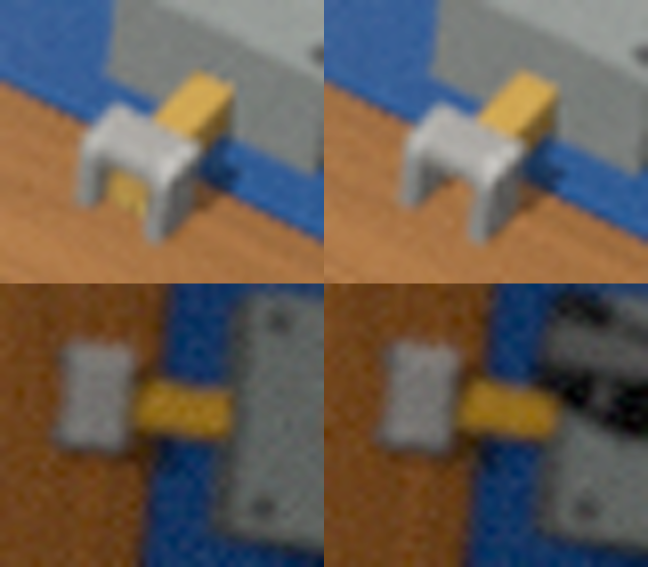

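View pics/s7o.png

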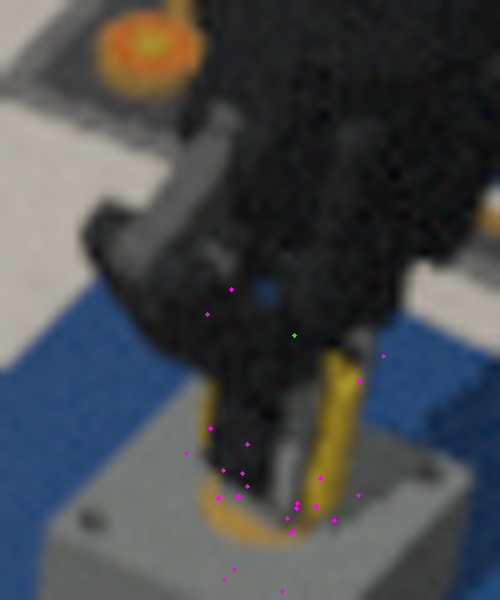

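```bash
python3 - <<'E'
from ov import *
s=load("side7")
c=s["img"][105:150,385:430,::-1]
im=cv2.resize(np.clip(c.astype(float)*1.8,0,255).astype(np.uint8),None,fx=13,fy=13,interpolation=cv2.INTER_CUBIC)
cv2.imwrite("pics/s7z.png",im)
for yaw in(-70,-80,-90,-97.6,-105):
    P=keypts(.518,-.2268,.093,yaw)[:8]
    print(yaw,((proj(s,P)-[385,105]+.5)*13).astype(int).tolist())
E
for i in 1 2 3 4 5 6;do python3 -c "
from workcell import get_obs;o=get_obs();print(o['time'],o['torque'].round(3),o['wrist_force'].round(1))";done
```

```text
-70 [[399, 452], [176, 429], [401, 411], [180, 389], [432, 271], [203, 248], [434, 230], [206, 208]]
-80 [[391, 463], [174, 415], [404, 424], [188, 377], [424, 283], [200, 235], [437, 244], [215, 196]]
-90 [[380, 474], [175, 402], [404, 438], [199, 367], [413, 293], [201, 222], [437, 257], [226, 186]]
-97.6 [[370, 481], [178, 393], [401, 447], [209, 360], [402, 300], [204, 212], [434, 267], [236, 180]]
-105 [[359, 486], [183, 384], [396, 456], [220, 355], [391, 306], [209, 203], [429, 276], [248, 174]]
16.3 [0.099 0.109 0.101] [-0.2 -0.4 14.4]
16.3 [0.099 0.109 0.101] [-0.2 -0.4 14.4]
16.3 [0.099 0.109 0.101] [-0.2 -0.4 14.4]
16.3 [0.099 0.109 0.101] [-0.2 -0.4 14.4]
16.3 [0.099 0.109 0.101] [-0.2 -0.4 14.4]
16.3 [0.099 0.109 0.101] [-0.2 -0.4 14.4]
```

View pics/s7z.png

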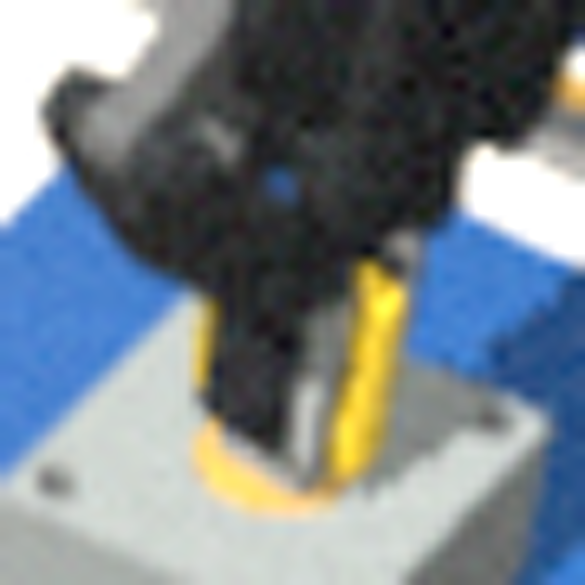

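Bolt has drawn in (nothing in the keeper at bolt.png (450,200), before it showed at (125,190)), and the head's corners (197,388)/(360,480) fit a key yaw of about -105°. One small extra turn to press on the stop and settle.

Call:
play_rows([
  [[0,1,0],[0,0,0],0],
  [[0,2,0],[0,0,0],0],
  [[0,2,0],[0,0,0],0],
  [[0,2,0],[0,0,0],0],
  [[0,2,0],[0,0,0],0],
])

```text
time: 16.8
ee_pos: [0.5164, -0.2242, 0.1342]
tcp_rot: [-89.7, 0.0, -109.7]
wrist_force: [-0.0, 1.6, 14.3]
opening: 0.0093
```

Call:
play_rows([
  [[0,0,0],[0,0,0],0],
  [[0,0,0],[0,0,0],0],
  [[0,0,0],[0,0,0],0],
  [[0,0,0],[0,0,0],0],
  [[0,0,0],[0,0,0],0],
])

```text
time: 17.3
ee_pos: [0.5163, -0.2242, 0.1342]
tcp_rot: [-89.7, 0.0, -109.7]
wrist_force: [-0.6, 0.4, 14.1]
opening: 0.009
```

```bash
python3 go.py .519 -.226 .133 -107.6; python3 - <<'E'
from workcell import camera
from h import *
for n in("side","top"):
    c=camera(n); np.savez(f"pics/{n}8.npz",**c)
crop(load("side8"),340,60,110,130,4.5,"s8c")
# bystanders vs start
for n,a,lo,hi,roi in(("top","blue",(100,120,30),(130,255,255),(238,222,30,20)),("top","red",(0,170,40),(8,255,255),(265,214,30,20)),("top","jar",(45,90,30),(85,255,255),(310,110,40,45))):
    for k in("0","8"):
        c=load(n+k);x,y,w,h=roi;m=cv2.inRange(cv2.cvtColor(c["img"][y:y+h,x:x+w],cv2.COLOR_RGB2HSV),lo,hi);M=cv2.moments(m,True);print(a,k,round(x+M["m10"]/M["m00"],1),round(y+M["m01"]/M["m00"],1))
E
```

```text
t 17.3 pos [ 0.5163 -0.2242  0.1342] rot [-8.9740e+01  1.0000e-02 -1.0967e+02] q [-23.5   5.6   0.   84.1   0.  176.2] F [-0.6  0.4 14.1] M [0.15 0.03 0.2 ] op 0.009
turn [-0.26 -2.07 -0.01] shift [0.0008 0.0012 0.0031]
blue 0 252.0 233.1
blue 8 252.2 233.0
red 0 279.1 224.2
red 8 278.7 224.3
jar 0 328.5 128.7
jar 8 328.5 128.7
```

View pics/s8c.png

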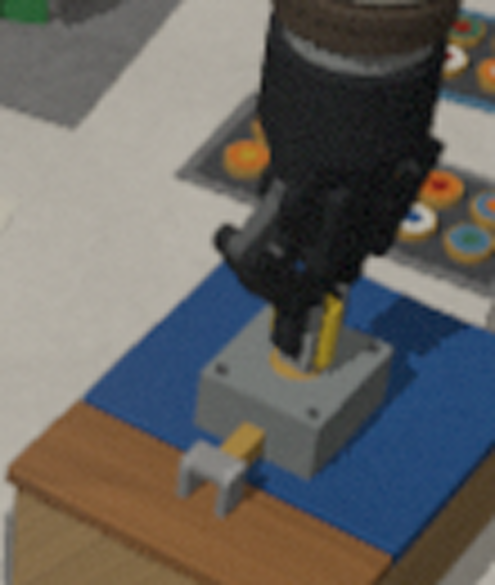

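Torque rose to 0.20 N m for 2° more, so the cylinder is on its stop. The key is still home, and the bystanders moved less than 0.5 px. Handing in.

```bash
python3 -c "
from workcell import job_done,get_obs
print(job_done());o=get_obs();print(o['time'],o['ee_pos'],o['torque'],o['opening'])"
```

```text
the job is handed in; nothing more can be done
None
the job is handed in; nothing more can be done
```

I took the yellow key from the stand, wiggled it down into the lock until it stopped, and turned it clockwise to the stop. I handed it in at about 17.4 s, still gripping and pressing down with about 14 N; no verdict was reported.

**Last checks**
- **Home:** the tool height held at 0.134 m through further wiggles at 17–19 N, and all through the turn. In the side view the shoulder sits on the brass face to within about 1 px.
- **Turned:** the hand turned about 102°. The bolt is out of its keeper, and the turning torque rose from 0.10 to 0.20 N m over the last 2°, which is what the hard stop would do.
- **Grip:** set to 90 N, with the fingers stopped on the key at 9 mm. The opening read slightly under the key's 10 mm throughout, and I did not find out why.
- **Bystanders:** blue key, red key and jar moved less than 0.5 px in the top view.

**What disagreed**
- The camera put the keyhole about 2 mm from where the tool centre settled. I put that down partly to the key sitting off-centre in the hand, and corrected it from the wrist force.
- The key leaned an estimated 1–2° in the grip while still above the lock. That is within the 7° limit, but I did not measure it again once the key was home.

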